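# Open the pod box to its stop and put the scoop away

### The job

Open the purple lid of the green detergent box by its tab until it meets the rubber buffer of the stop behind it, and leave it resting on the buffer; feel for the stop and do not force it. Then stand the blue scoop the right way up on the pods inside the open box, and leave everything else on the worktop alone.

Things in the scene. Friction and masses are not known exactly. Their poses are not given: they have to be found in the camera images.
- pod_box: green detergent box, fixed to the worktop; origin under its centre, x towards its hinge and the stop (its back, which looks to the robot's right and away from it), y along its length, z up. Outside 106 mm (x) by 165 mm (y), rim 62 mm above the worktop, walls 2.5 mm; inside 100 by 160 mm; a layer of detergent pods fills the bottom to 28 mm above the worktop and cannot be moved
- pod_box_lid (a joint): angle of the purple lid in rad: 0 shut (it may start slightly open), grows as the lid swings up and back (turning about the box's +y axis). The hinge is stiff and stays where it is left: about 0.35 N m, 2.7 N at the tab. The lid meets the stop somewhere between 1.45 and 1.85 rad, differently each time and not measured: feel for it
- lid_hinge (a point): point on the hinge axis at the middle of the box's back edge, 56 mm behind the box's origin and 63 mm above the worktop; fixed; axes as the box
- lid_tab (a point): grip point in the lift tab, a purple tongue in the middle of the lid's front edge, 30 mm wide (box y), 7 mm thick, sticking out 30 mm; the point is 8 mm from its free end, 133 mm from the hinge axis, 67 mm above the worktop when shut. Moves with the lid; box axes when shut. Pinched from above across its width it pivots and creeps between the fingers; half open, it can be pushed from its inner side
- lid_pad: small steel striker plate, 34 x 26 x 2 mm, on the outside of the lid (lid: a plate 109 x 169 x 8 mm, upper face 8 mm above the hinge axis when shut, front edge 110 mm from it); 82 mm from the hinge axis. It is what meets the buffer. Origin at the centre of its underside; z points out of the lid (up when shut), x and y as the box when shut
- stop_post: lid stop fixed behind the box: steel bracket 158 mm high, 121 mm behind the box's centre, with a screw 143 mm above the worktop carrying a black rubber buffer towards the lid. Origin and axes are the box's. The screw setting varies by 28 mm. The buffer gives 1 mm per 2.5 N, 10 mm at most; over 25 N is forcing it. Force at the tab beyond the hinge's stiffness acts 1.5-fold on it
- scoop: blue dosing scoop, 14 to 29 g, standing on its cup; 54 x 96 x 38 mm; origin under the middle of its length, y along it: the round cup (54 mm across, 38 mm high) is centred at y = +21 mm; the flat grip runs from y = -4 to -48 mm, 16 mm wide (along x), from 30 to 37 mm above the base. Pinch the grip from above at y = -28 mm
- tape_roll: roll of grey tape lying flat, 106 mm across, 48 mm high; origin under its centre. Leave it alone
- lint_roller: lint roller, white roll and black handle, 228 mm long, lying down; origin under its centre. Leave it alone
- stain_tube: white tube with a blue cap, 189 x 63 x 42 mm, lying down; origin under its centre. Leave it alone
- scrub_brush: wooden scrubbing brush, 154 x 61 x 46 mm; origin under its centre. Leave it alone
- small_tin: small tin, 57 mm across, 72 mm high, standing; origin under its centre. Leave it alone

How it is judged:
By the outcome, as a careful person would: the job done as asked, in the order asked, and still so for the second after the job is handed in, with the robot touching nothing.
It also fails if it takes over 67 s, if anything falls off the work surface, if the arm or the gripper's body presses on something with over 40 N, if the wrist force passes 120 N, or if a joint passes its speed limit or range.

### The arm

A 6-joint arm with a two-finger parallel gripper is mounted at the origin on a cart in front of the work surface, level with it; the furniture and walls round the work are solid. World frame = base frame: x ahead of the robot, y to its left, z up, the work surface at z = 0. Lengths are in mm, angles in rad, forces in N, time in s.
With the tool pointing down it reaches from about 400 to 925 mm from the base axis. Payload 12.5 kg.
Tool frame: the origin (TCP) lies at the very end of the fingers, on their centre line; the grasp point (between the pads) lies 19 mm behind it; z points along the fingers, y is the line along which they close (so a half turn about z gives the same grasp; the last joint's range is limited). The gripper opens to 95 mm and grips with 3 to 60 N. Pads are 20 mm wide; open, the fingers measure 119 mm over their backs; the gripper's body (75 mm by 180 mm) begins 59 mm behind the grasp point.
Start: joints at [-1.409, 0.491, 1.559, -0, 1.092, -0.106], TCP at [165.404, -602.734, 214.661] pointing down, gripper open.
Joint ranges: [-3.1, 3.1], [-0.84, 2.19], [0.05, 2.79], [-1.13, 4.28], [0.06, 2.93], [-2.69, 2.69]. Speed limits (rad/s): [2.22, 2.22, 2.79, 3.14, 3.14, 3.14].

### API

Orientations are given as [roll, pitch, yaw] about the fixed x, y, z axes, in that order (R = Rz(yaw) Ry(pitch) Rx(roll)).
In Python, from cell import env gives the robot as it stands.
- The arm moves only by the shell command python3 steer.py 'ROWS'. ROWS is a JSON list of rows, 1 to 5 of them, each of 5 numbers: dx, dy, dz in mm, then a turn about the tool's z in rad, then the opening from 0.0 (shut) to 1.0 (fully open); each row is the pose to reach, as a shift and turn from the pose commanded when the command began, along the tool's axes at that moment; what a row does not reach only later rows make up. A row lasts 1/12 s, in which the tool goes at most 41.7 mm and 0.125 rad, less where a joint would pass 70% of its speed; a pose out of reach is approached as far as the arm can. The fingers move at their own pace and stop on an object; the grip force is fixed at half the most. Time passes only in rows, so rows that do not move let the fingers close. It prints the time, the measured TCP pose, the force, the opening and the grip force at its end.
- env.state(): the state, without advancing time (a new reading comes with each control period).
- env.read_camera(name): name is "scene" or "top" or "wrist"; returns (picture, depth): 420x560x3 uint8, red, green, blue; 420x560 float32, mm along the optical axis (not along the pixel's ray), 0 where there is no reading.
- env.camera_info(name): a dict with "vertical_fov" (degrees; the focal length in pixels is half the picture's height over the tangent of half this angle, whatever the lens; pixels are square), "cx", "cy" (the principal point, pixels), "dist_coeffs" ([k1, k2, p1, p2, k3] as OpenCV has them; the pictures are not rectified), "origin" and "attitude" of the camera in the world. Camera axes: x right, y down, z forward; pixel columns grow to the right and rows downward; lengths in mm; the calibration is good to about 2 mm. A picture is of the moment at which its call begins: read the wrist's pose just before it. camera_info takes no time and is no camera call; for the wrist camera it gives the pose at the moment of the call.
- env.job_done(): hands the job in; it is judged then, once.
The state is a dict: "t": time; "joints": joint angles; "qvel": joint speeds; "tau": joint torques, N m; "eef_pos": TCP position; "tcp_rot": TCP orientation; "ft_force": force on the tool from outside, world axes, zero at the start; "moment": the same for the moment, N m; "opening": opening from 0.0 (shut) to 1.0 (fully open); "grip_force": force on a finger pad.
Only numpy, scipy, OpenCV 4.12 (cv2) and the standard library are available. Lean on these libraries where they do the work, as an engineer would, in place of code of your own. Each camera call takes 0.05 s, during which the arm holds its last target. There are 200 camera calls.

## Working session

There is one attempt and no reset: what is moved stays moved. The work goes in short steps, Python scripts to look and compute and a shell command to move; the robot and the scene stay as the last step left them, time stands still between calls to the robot, and variables do not carry over. Pictures are saved under pics/ and viewed, at most 10 in all, crops included, and the job is handed in when it is done.

```bash
ls; mkdir -p pics; python3 - <<'E'
from cell import env
import cv2
for n in("scene","top"):
    p,d=env.read_camera(n); cv2.imwrite(f"pics/{n}0.png",p[:,:,::-1]); print(n,env.camera_info(n))
print(env.state())
E
```

```text
cell.py
pics
steer.py
scene {'vertical_fov': 54.0785818970087, 'cx': 277.7656298699233, 'cy': 215.170457571124, 'dist_coeffs': array([-0.00633662,  0.        ,  0.        ,  0.        ,  0.        ]), 'origin': array([225.88083984, 602.32343489, 788.09048651]), 'attitude': array([-2.44742469, -0.01071335, -2.52204241])}
top {'vertical_fov': 52.396991108684304, 'cx': 273.4420339857462, 'cy': 208.5521181195877, 'dist_coeffs': array([0.00439553, 0.        , 0.        , 0.        , 0.        ]), 'origin': array([481.9363688 ,  81.03900349, 997.01122249]), 'attitude': array([-3.01298839e+00,  1.22713923e-03, -1.54076379e+00])}
{'t': 0.1, 'joints': array([-1.40858574e+00,  4.91498198e-01,  1.55938087e+00,  9.48350291e-06,
        1.09175412e+00, -1.05611255e-01]), 'qvel': array([ 0.00129238, -0.00094149, -0.00234023, -0.00088466, -0.00077883,
       -0.0007466 ]), 'tau': array([ 2.49387747e-03, -6.13623405e+01, -2.58606970e+01,  6.93934341e-02,
        4.70375223e-02, -7.40160726e-05]), 'eef_pos': array([ 165.37546925, -602.4900453 ,  214.12350187]), 'tcp_rot': array([-3.14055881e+00, -1.18052247e-04,  2.67817408e-01]), 'ft_force': array([-0.91378797,  0.03509238,  0.2641021 ]), 'moment': array([-0.00329864, -0.01408105,  0.03528728]), 'grip_force': 0.0, 'opening': 0.9988271654391595}
```
View pics/scene0.png

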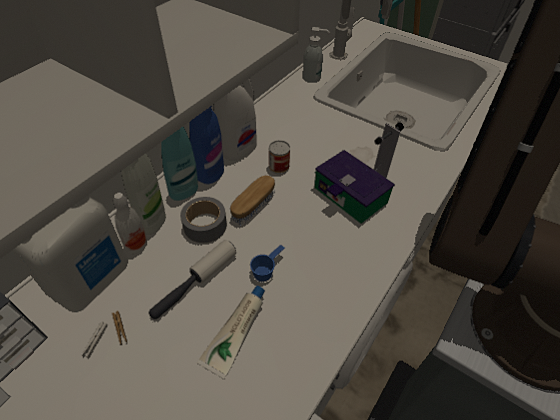

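View pics/top0.png

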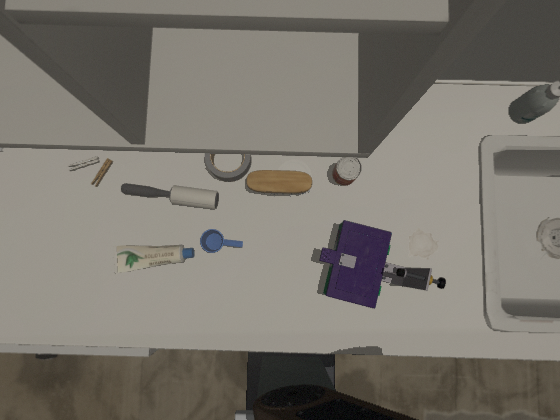

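The scene view shows the purple-lidded box at about (353,185) with the stop behind it at (385,150), and the blue scoop at (265,265). In the top view the lid is at (358,263), the tab at (323,256), the stop at (410,277), and the scoop cup at (211,241) with its grip pointing to (242,244).

```bash
cat > h.py <<'E'
import numpy as np, cv2
from cell import env
from scipy.spatial.transform import Rotation as Ro
def cam(n):
    ci=env.camera_info(n); f=210/np.tan(np.radians(ci['vertical_fov']/2))
    K=np.array([[f,0,ci['cx']],[0,f,ci['cy']],[0,0,1]])
    return K,ci['dist_coeffs'],ci['origin'],Ro.from_euler('xyz',ci['attitude']).as_matrix()
def rays(c,uv):
    K,D,o,R=c; q=cv2.undistortPoints(np.array(uv,float).reshape(-1,1,2),K,D)[:,0]
    return np.c_[q,np.ones(len(q))]@R.T
def onz(c,uv,z):
    r=rays(c,uv); return c[2]+r*((z-c[2][2])/r[:,2])[:,None]
def cloud(c,d,m):
    v,u=np.nonzero(m&(d>0)); return c[2]+rays(c,np.c_[u,v])*d[v,u][:,None]
def hsv(p): return cv2.cvtColor(p,cv2.COLOR_RGB2HSV)
def rng(h,a,b): return cv2.inRange(h,np.array(a),np.array(b))>0
def big(m):
    n,l,s,_=cv2.connectedComponentsWithStats(m.astype(np.uint8)); return l==1+np.argmax(s[1:,4])
E
cat > look.py <<'E'
from h import *
for n in("top","scene"):
    c=cam(n); p,d=env.read_camera(n); h=hsv(p)
    pm=big(rng(h,(125,80,20),(150,255,255))); P=cloud(c,d,pm)
    cen=P.mean(0); w=np.linalg.svd(P-cen,full_matrices=False)[2]
    print(n,"purple",pm.sum(),cen.round(1),"normal",w[2].round(3),"z",np.percentile(P[:,2],[2,50,98]).round(1))
    up=P[P[:,2]>55]
    for k,(cc,ww,a) in enumerate([cv2.minAreaRect(up[:,:2].astype(np.float32))]): print(" rect",cc,ww,a, cv2.boxPoints((cc,ww,a)).round(1).tolist())
    core=cv2.morphologyEx(pm.astype(np.uint8),cv2.MORPH_OPEN,np.ones((25,25)))>0
    Q=cloud(c,d,core); Q=Q[Q[:,2]>55]; r=cv2.minAreaRect(Q[:,:2].astype(np.float32)); print(" core",r,cv2.boxPoints(r).round(1).tolist())
    T=cloud(c,d,pm&~cv2.dilate(core.astype(np.uint8),np.ones((3,3))).astype(bool)); T=T[(T[:,2]>50)]
    print(" tab?",len(T),np.median(T,0).round(1))
    bm=rng(h,(100,120,40),(125,255,255)); nn,l,s,ce=cv2.connectedComponentsWithStats(bm.astype(np.uint8))
    for i in range(1,nn):
        if s[i,4]>60:
            B=cloud(c,d,l==i); print(" blue",s[i].tolist(),B.mean(0).round(1),np.percentile(B[:,2],[5,95]).round(1))
E
python3 look.py
```

```text
top purple 3798 [487.6 -99.   70.8] normal [-0.002 -0.006  1.   ] z [67.2 70.8 74.4]
 rect (490.87200927734375, -87.00466918945312) (139.23184204101562, 166.13946533203125) 77.597412109375 [[394.79998779296875, -137.1999969482422], [557.0999755859375, -172.8000030517578], [587.0, -36.900001525878906], [424.70001220703125, -1.2000000476837158]]Traceback (most recent call last):
  File "look.py", line 10, in <module>
    Q=cloud(c,d,core); Q=Q[Q[:,2]>55]; r=cv2.minAreaRect(Q[:,:2].astype(np.float32)); print(" core",r,cv2.boxPoints(r).round(1).tolist())
  File "h.py", line 14, in cloud
    v,u=np.nonzero(m&(d>0)); return c[2]+rays(c,np.c_[u,v])*d[v,u][:,None]
                                         ~~~~^^^^^^^^^^^^^^
  File "h.py", line 9, in rays
    K,D,o,R=c; q=cv2.undistortPoints(np.array(uv,float).reshape(-1,1,2),K,D)[:,0]
                 ~~~~~~~~~~~~~~~~~~~^^^^^^^^^^^^^^^^^^^^^^^^^^^^^^^^^^^^^^^^
cv2.error: OpenCV(4.12.0) /io/opencv/modules/calib3d/src/undistort.dispatch.cpp:347: error: (-215:Assertion failed) CV_IS_MAT(_src) && CV_IS_MAT(_dst) && (_src->rows == 1 || _src->cols == 1) && (_dst->rows == 1 || _dst->cols == 1) && _src->cols + _src->rows - 1 == _dst->rows + _dst->cols - 1 && (CV_MAT_TYPE(_src->type) == CV_32FC2 || CV_MAT_TYPE(_src->type) == CV_64FC2) && (CV_MAT_TYPE(_dst->type) == CV_32FC2 || CV_MAT_TYPE(_dst->type) == CV_64FC2) in function 'cvUndistortPointsInternal'
```

```bash
sed -i 's/^    core=.*/    pf=cv2.morphologyEx(pm.astype(np.uint8),cv2.MORPH_CLOSE,np.ones((11,11))); core=cv2.morphologyEx(pf,cv2.MORPH_OPEN,cv2.getStructuringElement(2,(21,21)))>0; core\&=pm/' look.py; python3 look.py
```

```text
top purple 3799 [487.3 -98.8  70.8] normal [-0.003 -0.006  1.   ] z [67.3 70.8 74.4]
 rect (491.1981506347656, -86.53864288330078) (137.53594970703125, 166.0094757080078) 77.51847076416016 [[395.29998779296875, -135.6999969482422], [557.4000244140625, -171.60000610351562], [587.0999755859375, -37.29999923706055], [425.0, -1.5]]
 core ((488.02069091796875, -101.30560302734375), (107.21331024169922, 165.72763061523438), 77.26020812988281) [[395.3999938964844, -135.3000030517578], [557.0, -171.89999389648438], [580.7000122070312, -67.30000305175781], [419.0, -30.700000762939453]]
 tab? 327 [501.9 -43.6  70.5]
scene purple 2059 [483.9 -96.3  71.7] normal [-0.003 -0.006  1.   ] z [68.7 71.7 74.6]
 rect (490.5138854980469, -88.1911849975586) (138.41757202148438, 167.9168701171875) 76.84776306152344 [[393.0, -136.5], [556.5, -174.6999969482422], [588.0, -39.900001525878906], [424.5, -1.7000000476837158]]
 core ((489.868896484375, -88.21094512939453), (137.74180603027344, 167.44451904296875), 77.6902084350586) [[393.3999938964844, -137.60000610351562], [557.0, -173.3000030517578], [586.2999877929688, -38.79999923706055], [422.79998779296875, -3.0999999046325684]]
 tab? 66 [557.2 -81.7  70.8]
 blue [190, 109, 30, 75, 955] [813.7  75.8 142.1] [ 20.8 205.9]
 blue [251, 246, 33, 30, 352] [534.8 207.5  20.9] [ 0.  38.4]
 blue [81, 253, 33, 31, 252] [777.  445.1  78.3] [ 60.6 107. ]
 blue [252, 286, 12, 12, 84] [498.4 276.3  32.4] [26. 36.]
```

```bash
R='x'
python3 steer.py '[[28,-28,0,0,1],[57,-56,0,0,1],[86,-84,0,0,1],[114,-112,0,0,1],[143,-139,0,0,1]]'
python3 steer.py '[[28,-28,0,0,1],[57,-56,0,0,1],[86,-84,0,0,1],[114,-112,0,0,1],[143,-139,0,0,1]]'
python3 steer.py '[[28,-28,0,0,1],[57,-56,0,0,1],[86,-84,0,0,1],[114,-112,0,0,1],[143,-139,0,0,1]]'
python3 steer.py '[[25,-24,0,-0.12,1],[50,-48,0,-0.24,1],[50,-48,0,-0.36,1],[50,-48,0,-0.48,1],[50,-48,0,-0.6,1]]'
python3 steer.py '[[0,0,20,-0.12,0.8],[0,0,40,-0.24,0.7],[0,0,60,-0.36,0.6],[0,0,75,-0.483,0.6],[0,0,75,-0.483,0.6]]'
python3 - <<'E'
from h import *
s=env.state(); print(s['t'],s['eef_pos'],s['tcp_rot'],s['ft_force'],s['opening'])
p,d=env.read_camera("scene"); q=p[90:260,250:480]; cv2.imwrite("pics/s1.png",cv2.resize(q,None,fx=3,fy=3)[:,:,::-1])
E
```

```text
t: 0.67
eef_pos: [266.9, -429.0, 214.6]
tcp_rot: [-3.142, -0.0, 0.267]
ft_force: [1.7, -1.0, 1.0]
opening: 0.999
grip_force: 0.0
t: 1.08
eef_pos: [368.1, -257.1, 214.8]
tcp_rot: [3.141, -0.0, 0.268]
ft_force: [0.7, -1.1, 0.1]
opening: 0.996
grip_force: 0.0
t: 1.5
eef_pos: [469.3, -85.1, 214.8]
tcp_rot: [3.141, -0.0, 0.268]
ft_force: [0.4, -0.7, 0.3]
opening: 0.999
grip_force: 0.0
t: 1.92
eef_pos: [504.4, -26.7, 214.4]
tcp_rot: [-3.141, 0.0, 0.875]
ft_force: [-0.3, 0.1, 0.4]
opening: 1.0
grip_force: 0.0
t: 2.33
eef_pos: [503.1, -27.4, 137.3]
tcp_rot: [-3.137, 0.0, 1.356]
ft_force: [0.3, -0.2, -0.1]
opening: 0.707
grip_force: 0.0
2.3333 [503.08224139 -27.38818879 137.25962196] [-3.13737555e+00  2.58748873e-04  1.35648165e+00] [ 0.25272634 -0.18054261 -0.13523331] 0.706758822712619
```

View pics/s1.png

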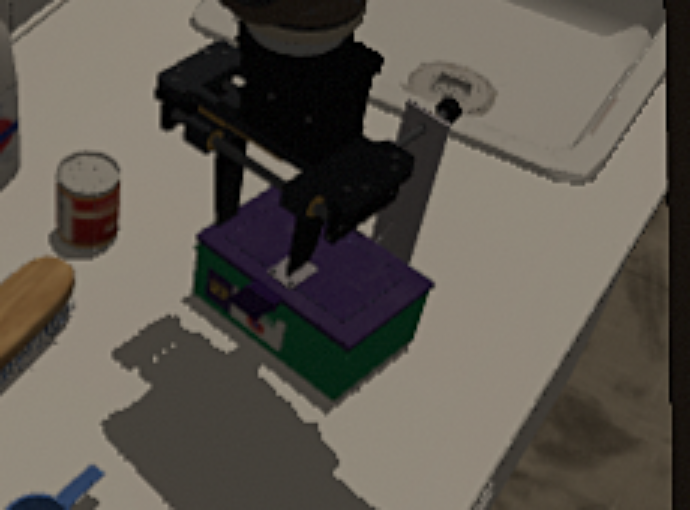

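The gripper is over the tab; its long side (180 mm) lies along the closing direction, which will matter for placing the scoop.

```bash
python3 steer.py '[[0,0,30,0,0.6],[0,0,60,0,0.6],[0,0,91,0,0.6],[0,0,91,0,0.6],[0,0,91,0,0]]'
python3 steer.py '[[0,0,0,0,0],[0,0,0,0,0],[0,0,0,0,0],[0,0,0,0,0],[0,0,0,0,0]]'
python3 - <<'E'
import numpy as np
print("theta: -dx(toward back), up  (from 0)")
for a in np.arange(0,1.41,.1):
    # grip point starts 4mm above hinge axis
    a0=np.arctan2(4,133); r=np.hypot(133,4)
    print(round(a,2), round(r*(np.cos(a+a0)-np.cos(a0)),1), round(-r*(np.sin(a+a0)-np.sin(a0)),1))
E
```

```text
t: 2.8
eef_pos: [504.3, -27.6, 49.0]
tcp_rot: [-3.14, 0.0, 1.348]
ft_force: [0.5, -0.5, 0.4]
opening: 0.57
grip_force: 0.0
t: 3.22
eef_pos: [504.7, -27.6, 49.6]
tcp_rot: [3.14, -0.0, 1.351]
ft_force: [-0.4, 1.7, 2.5]
opening: 0.314
grip_force: 30.0
theta: -dx(toward back), up  (from 0)
0.0 0.0 -0.0
0.1 -1.1 -13.3
0.2 -3.4 -26.3
0.3 -7.1 -39.1
0.4 -12.1 -51.5
0.5 -18.2 -63.3
0.6 -25.5 -74.4
0.7 -33.9 -84.7
0.8 -43.2 -94.2
0.9 -53.5 -102.7
1.0 -64.5 -110.1
1.1 -76.2 -116.3
1.2 -88.5 -121.4
1.3 -101.3 -125.2
1.4 -114.3 -127.7
```

```bash
python3 steer.py '[[-0.5,0,-6.7,0,0],[-1.1,0,-13.3,0,0],[-2.2,0,-20,0,0],[-3.4,0,-26.3,0,0],[-7.1,0,-39.1,0,0]]'
python3 steer.py '[[-5,0,-12.4,0,0],[-11.1,0,-24.2,0,0],[-18.4,0,-35.3,0,0],[-26.8,0,-45.6,0,0],[-36.1,0,-55.1,0,0]]'
python3 steer.py '[[-10.3,0,-8.5,0,0],[-21.3,0,-15.9,0,0],[-33,0,-22.1,0,0],[-33,0,-22.1,0,0],[-33,0,-22.1,0,0]]'
cat > ang.py <<'E'
from h import *
s=env.state(); print(s['t'],s['eef_pos'].round(1),s['tcp_rot'].round(3),"box-x force",(s['ft_force']@[-.217,-.976,0]).round(2))
X=np.array([-.217,-.976]); H=np.array([475.4,-156.2])
for n in("top","scene"):
    c=cam(n); p,d=env.read_camera(n); pm=rng(hsv(p),(125,80,20),(150,255,255)); P=cloud(c,d,pm)
    q=np.c_[(P[:,:2]-H)@X,P[:,2]-63]; P=P[(abs((P[:,:2]-H)@[.976,-.217])<90)&(abs(q).max(1)<170)]; q=np.c_[(P[:,:2]-H)@X,P[:,2]-63]
    r=np.hypot(*q.T); k=(r>40)&(r<112); 
    print(n,len(P),"theta from plane fit",end=' ')
    cc=P[k].mean(0); w=np.linalg.svd(P[k]-cc,full_matrices=False)[2][2]; nx=w[:2]@X
    a=np.arctan2(nx,w[2])%np.pi; print(a.round(3),"normal",w.round(3))
E
python3 ang.py
```

```text
t: 3.63
eef_pos: [502.8, -34.6, 87.9]
tcp_rot: [3.142, 0.0, 1.351]
ft_force: [2.6, -3.7, -6.0]
opening: 0.311
grip_force: 30.0
t: 4.05
eef_pos: [494.8, -70.1, 143.8]
tcp_rot: [3.141, -0.0, 1.351]
ft_force: [4.2, -0.3, -8.5]
opening: 0.309
grip_force: 30.0
t: 4.47
eef_pos: [487.6, -102.8, 165.8]
tcp_rot: [3.141, 0.0, 1.349]
ft_force: [0.6, 0.3, 6.8]
opening: 0.315
grip_force: 30.0
4.4667 [ 487.6 -102.8  165.8] [3.141 0.    1.349] box-x force -0.39
top 167 theta from plane fit 0.001 normal [-0.001 -0.     1.   ]
scene 215 theta from plane fit 1.532 normal [ 0.154  0.987 -0.039]
```

```bash
python3 steer.py '[[0,0,0,0,0.6],[0,0,0,0,0.6],[0,0,0,0,0.6],[0,0,-30,0,0.6],[0,0,-60,0,0.6]]'
python3 steer.py '[[25,0,0,0,0],[40,0,0,0,0],[40,0,22,0,0],[40,0,44,0,0],[40,0,44,0,0]]'
python3 steer.py '[[0,0,0,0,0],[0,0,0,0,0],[0,0,0,0,0]]'
python3 ang.py
python3 - <<'E'
from h import *
p,d=env.read_camera("scene"); q=p[90:260,250:480]; cv2.imwrite("pics/s2.png",cv2.resize(q,None,fx=3,fy=3)[:,:,::-1])
E
```

```text
t: 4.98
eef_pos: [486.7, -101.6, 224.4]
tcp_rot: [-3.137, -0.0, 1.351]
ft_force: [1.0, -0.0, -0.2]
opening: 0.579
grip_force: 0.0
t: 5.4
eef_pos: [494.7, -62.2, 177.9]
tcp_rot: [-3.136, 0.0, 1.352]
ft_force: [-0.9, -0.4, -1.0]
opening: 0.308
grip_force: 0.0
t: 5.65
eef_pos: [496.8, -63.2, 181.9]
tcp_rot: [3.14, 0.0, 1.351]
ft_force: [-0.6, -0.2, 0.3]
opening: 0.094
grip_force: 0.0
5.65 [496.8 -63.2 181.9] [3.14  0.    1.351] box-x force 0.29Traceback (most recent call last):
  File "ang.py", line 5, in <module>
    c=cam(n); p,d=env.read_camera(n); pm=rng(hsv(p),(125,80,20),(150,255,255)); P=cloud(c,d,pm)
                                                                                  ~~~~~^^^^^^^^
  File "h.py", line 14, in cloud
    v,u=np.nonzero(m&(d>0)); return c[2]+rays(c,np.c_[u,v])*d[v,u][:,None]
                                         ~~~~^^^^^^^^^^^^^^
  File "h.py", line 9, in rays
    K,D,o,R=c; q=cv2.undistortPoints(np.array(uv,float).reshape(-1,1,2),K,D)[:,0]
                 ~~~~~~~~~~~~~~~~~~~^^^^^^^^^^^^^^^^^^^^^^^^^^^^^^^^^^^^^^^^
cv2.error: OpenCV(4.12.0) /io/opencv/modules/calib3d/src/undistort.dispatch.cpp:347: error: (-215:Assertion failed) CV_IS_MAT(_src) && CV_IS_MAT(_dst) && (_src->rows == 1 || _src->cols == 1) && (_dst->rows == 1 || _dst->cols == 1) && _src->cols + _src->rows - 1 == _dst->rows + _dst->cols - 1 && (CV_MAT_TYPE(_src->type) == CV_32FC2 || CV_MAT_TYPE(_src->type) == CV_64FC2) && (CV_MAT_TYPE(_dst->type) == CV_32FC2 || CV_MAT_TYPE(_dst->type) == CV_64FC2) in function 'cvUndistortPointsInternal'
```

View pics/s2.png

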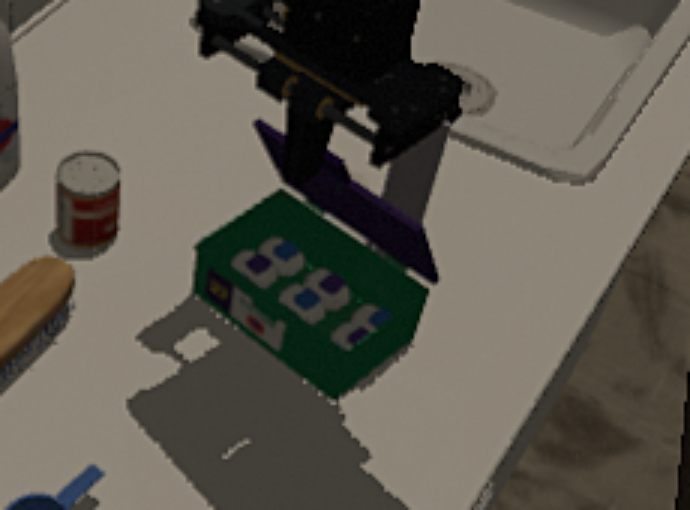

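```bash
cat > g.py <<'E'
import sys,numpy as np
from cell import env
s=env.state(); f=s['ft_force']@np.array([-.217,-.976,0]); x=(s['eef_pos'][:2]-[475.4,-156.2])@np.array([-.217,-.976])
print(f"t {s['t']:.2f} x {x:.1f} z {s['eef_pos'][2]:.1f} Fx {f:.2f} Fz {s['ft_force'][2]:.2f}"); sys.exit(int(f<-float(sys.argv[1])))
E
(python3 steer.py '[[-10,0,0,0,0],[-20,0,0,0,0],[-26,0,0,0,0],[-30,0,0,0,0],[-34,0,0,0,0]]'>/dev/null && python3 g.py 6 &&
python3 steer.py '[[-5,0,0,0,0],[-10,0,0,0,0],[-15,0,0,0,0],[-18,0,0,0,0],[-20,0,0,0,0]]' >/dev/null&& python3 g.py 6 &&
python3 steer.py '[[-4,0,0,0,0],[-8,0,0,0,0],[-11,0,0,0,0],[-12,0,0,0,0]]' >/dev/null&& python3 g.py 5.5 &&
python3 steer.py '[[-2,0,0,0,0],[-4,0,0,0,0],[-4,0,0,0,0]]' >/dev/null&& python3 g.py 5.5 &&
python3 steer.py '[[-2,0,0,0,0],[-4,0,0,0,0],[-4,0,0,0,0]]' >/dev/null&& python3 g.py 5.5 &&
python3 steer.py '[[-2,0,0,0,0],[-4,0,0,0,0],[-4,0,0,0,0]]' >/dev/null&& python3 g.py 5.5 &&
python3 steer.py '[[-2,0,0,0,0],[-4,0,0,0,0],[-4,0,0,0,0]]' >/dev/null&& python3 g.py 5.5 )
```

```text
t 6.17 x -60.9 z 181.2 Fx -3.98 Fz 3.04
t 6.58 x -41.2 z 180.8 Fx -2.82 Fz 2.39
t 6.92 x -29.2 z 180.9 Fx -3.02 Fz 2.45
t 7.17 x -25.3 z 180.9 Fx -0.15 Fz 0.75
t 7.42 x -21.4 z 180.9 Fx -0.94 Fz 1.50
t 7.67 x -17.3 z 180.9 Fx -0.86 Fz 0.81
t 7.92 x -13.5 z 181.0 Fx -2.85 Fz 1.16
```

```bash
(python3 steer.py '[[-2,0,0,0,0],[-4,0,0,0,0],[-4,0,0,0,0]]' >/dev/null&& python3 g.py 4.5 &&
python3 steer.py '[[-1,0,0,0,0],[-3,0,0,0,0],[-3,0,0,0,0]]' >/dev/null&& python3 g.py 4.5 &&
python3 steer.py '[[-1,0,0,0,0],[-3,0,0,0,0],[-3,0,0,0,0]]' >/dev/null&& python3 g.py 4.5 &&
python3 steer.py '[[-1,0,0,0,0],[-3,0,0,0,0],[-3,0,0,0,0]]' >/dev/null&& python3 g.py 4.5 &&
python3 steer.py '[[-1,0,0,0,0],[-3,0,0,0,0],[-3,0,0,0,0]]' >/dev/null&& python3 g.py 4.5 )
```

```text
t 8.17 x -9.8 z 181.0 Fx -4.94 Fz 3.40
```

```bash
for i in 1 2 3 4; do python3 steer.py '[[0,0,0,0,0]]' >/dev/null; python3 g.py 99; done
python3 steer.py '[[-1,0,0,0,0],[-2,0,0,0,0],[-2,0,0,0,0]]' >/dev/null; python3 g.py 99
for i in 1 2 3; do python3 steer.py '[[0,0,0,0,0]]' >/dev/null; python3 g.py 99; done
```

```text
t 8.25 x -9.8 z 181.0 Fx -5.22 Fz 2.78
t 8.33 x -9.8 z 181.0 Fx -5.18 Fz 2.45
t 8.42 x -9.8 z 181.0 Fx -4.81 Fz 2.95
t 8.50 x -9.8 z 181.0 Fx -5.55 Fz 3.30
t 8.75 x -8.3 z 181.0 Fx -9.23 Fz 3.47
t 8.83 x -8.3 z 181.0 Fx -9.75 Fz 3.82
t 8.92 x -8.3 z 181.0 Fx -8.42 Fz 4.61
t 9.00 x -8.3 z 181.0 Fx -9.01 Fz 3.32
```

Contact is clear (force climbing about 2.5 N/mm beyond the hinge friction; about 9 N at the buffer). Backing off and looking again.

```bash
python3 steer.py '[[5,0,0,0,0],[30,0,0,0,0],[60,0,-30,0,0],[90,0,-60,0,0],[120,0,-60,0,0]]' >/dev/null
python3 steer.py '[[40,0,0,0,0],[80,0,0,0,0],[120,0,0,0,0],[120,0,0,0,0],[120,0,0,0,0]]'
python3 - <<'E'
from h import *
for n in("top","scene"):
    p,d=env.read_camera(n); np.savez(f"{n}.npz",p=p,d=d); cv2.imwrite(f"pics/{n}2.png",p[:,:,::-1])
p=np.load("scene.npz")['p'][90:260,250:480]; q=np.load("top.npz")['p'][200:330,290:460]
a=cv2.resize(p,(480,355)); b=cv2.resize(q,(300,229)); im=np.zeros((355,780,3),np.uint8); im[:,:480]=a; im[:229,480:]=b
cv2.imwrite("pics/c2.png",im[:,:,::-1])
E
```

```text
t: 9.83
eef_pos: [529.5, 87.0, 240.5]
tcp_rot: [-3.141, 0.001, 1.354]
ft_force: [-0.8, -0.2, -0.1]
opening: 0.003
grip_force: 0.0
```

View pics/c2.png

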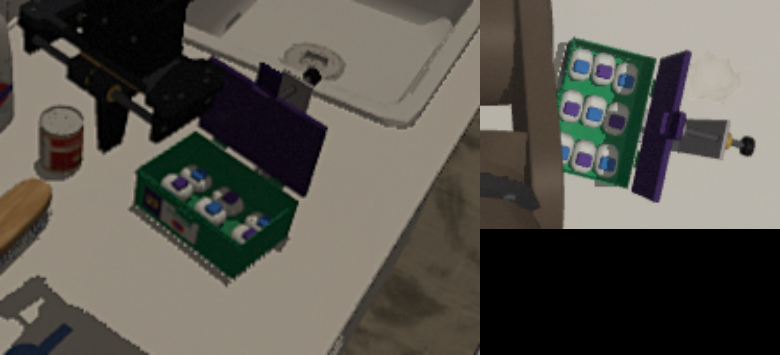

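The lid stands roughly vertical against the buffer. Now I measure the scoop (from the first, unobstructed pictures), the rim of the box and the lid angle.

```bash
cat > m.py <<'E'
from h import *
X=np.array([-.217,-.976]); Y=np.array([.976,-.217]); O=np.array([487.6,-101.5])
for n,(u0,v0,u1,v1) in (("top",(190,220,260,265)),("scene",(240,235,300,290))):
    c=cam(n); h=hsv(cv2.imread(f"pics/{n}0.png")[:,:,::-1].copy()); m=np.zeros(h.shape[:2],bool); m[v0:v1,u0:u1]=1
    m&=rng(h,(100,90,30),(128,255,255)); m=big(m)
    v,u=np.nonzero(m); P=onz(c,np.c_[u,v],37)[:,:2]
    cc=P.mean(0); w=np.linalg.svd(P-cc,full_matrices=False)[2][0]; w=w if w[1]>0 else -w
    a=(P-cc)@w; b=(P-cc)@[-w[1],w[0]]; 
    g=P[a<a.min()+35]; gc=g.mean(0); gw=np.linalg.svd(g-gc,full_matrices=False)[2][0]; gw=gw if gw[1]>0 else -gw
    s=(P-gc)@gw; t=(P-gc)@[-gw[1],gw[0]]
    print(n,m.sum(),"len",np.ptp(a).round(1),"wid",np.ptp(b).round(1),"axis",w.round(3),"grip c",gc.round(1),"grip axis",gw.round(3),np.arctan2(gw[1],gw[0]).round(3),"s",s.min().round(1),s.max().round(1),"tip",(gc+gw*s.min()).round(1),"t",t.min().round(1),t.max().round(1))
for n in("top","scene"):
    c=cam(n); f=np.load(n+".npz"); h=hsv(f['p']); d=f['d']
    P=cloud(c,d,rng(h,(125,80,15),(150,255,255))); q=np.c_[(P[:,:2]-O)@X,(P[:,:2]-O)@Y,P[:,2]]; q=q[(q[:,0]>30)&(q[:,0]<90)&(q[:,2]>75)&(q[:,2]<170)&(abs(q[:,1])<70)]
    if len(q)>50: print(n,"lid",len(q),"x vs z",np.polyfit(q[:,2]-63,q[:,0],1).round(3),"x median",np.median(q[:,0]).round(1))
    P=cloud(c,d,rng(h,(60,80,15),(90,255,255))); q=np.c_[(P[:,:2]-O)@X,(P[:,:2]-O)@Y,P[:,2]]; k=(abs(q[:,0])<75)&(abs(q[:,1])<100)&(q[:,2]>58)&(q[:,2]<66); q=q[k]
    if len(q)>20: 
        print(n,"rim",len(q),np.percentile(q,[1,99],axis=0).round(1).tolist(), cv2.minAreaRect((O+np.outer(q[:,0],X)+np.outer(q[:,1],Y)).astype(np.float32)))
E
python3 m.py
```

```text
top 325 len 80.3 wid 45.4 axis [0.071 0.997] grip c [525.2 173. ] grip axis [0.113 0.994] 1.457 s -17.5 63.2 tip [523.2 155.7] t -21.8 23.7
scene 556 len 100.7 wid 55.5 axis [-0.109  0.994] grip c [524.6 174.1] grip axis [0.135 0.991] 1.436 s -18.1 80.6 tip [522.1 156.2] t -24.5 34.2
top lid 760 x vs z [-1.7000e-02  5.5436e+01] x median 54.3
top rim 182 [[-53.5, -81.0, 58.0], [55.9, 83.1, 64.8]] ((488.35760498046875, -102.81304931640625), (110.1037826538086, 164.06712341308594), 77.03736877441406)
scene lid 1408 x vs z [-2.4000e-02  5.6766e+01] x median 55.3
scene rim 255 [[-54.0, -82.0, 58.2], [57.8, 82.3, 64.8]] ((487.4624328613281, -103.86096954345703), (115.75146484375, 164.95156860351562), 77.26072692871094)
```

```bash
python3 steer.py '[[27,-7,0,0,0.5],[54,-14,0,0,0.5],[80,-22,0,0,0.5],[80,-22,0,0,0.5],[80,-22,0,0,0.5]]'
cat > w.py <<'E'
from h import *
c=cam("wrist"); p,d=env.read_camera("wrist"); s=env.state()
h=hsv(p); m=big(rng(h,(100,90,25),(128,255,255)))
v,u=np.nonzero(m); P=onz(c,np.c_[u,v],37)[:,:2]; print(m.sum(),u.min(),u.max(),v.min(),v.max())
D=cloud(c,d,m); print("z pct",np.percentile(D[:,2],[5,25,50,75,95]).round(1))
D=D[(D[:,2]>27)&(D[:,2]<48)][:,:2]
y0=D[:,1].min(); g=D[D[:,1]<y0+36]; gc=g.mean(0)
k=np.polyfit(g[:,1],g[:,0],1); gw=np.array([k[0],1]); gw/=np.linalg.norm(gw)
S=(D-gc)@gw; T=(D-gc)@[-gw[1],gw[0]]; print("grip c",gc.round(1),"axis",np.arctan2(gw[1],gw[0]).round(4),"tip",(gc+gw*S.min()).round(1),"S",S.min(),S.max(),"grip T",np.percentile(T[S<8],[2,98]))
cup=D[S>30]; (cx,r)=cv2.minEnclosingCircle(cup.astype(np.float32)); print("cup",cx,r, "dir cup-tip",np.arctan2(*((np.array(cx)-(gc+gw*S.min()))[::-1])))
cv2.imwrite("pics/w%d.png"%int(s['t']*100),p[:,:,::-1])
E
python3 w.py; ls pics
```

```text
t: 10.35
eef_pos: [525.5, 167.7, 240.8]
tcp_rot: [3.142, 0.001, 1.351]
ft_force: [0.5, -0.1, -0.4]
opening: 0.299
grip_force: 0.0
2446 496 559 180 254
z pct [ 9.2 25.5 43.4 59.2 89.7]
grip c [800.8  43.5] axis 1.7904 tip [805.4  22.7] S -21.34408416158874 45.141256810987734 grip T [-1.87482357  1.53101497]
cup (821.7196044921875, 83.44331359863281) 24.131502151489258 dir cup-tip 1.308970428487552
c2.png
s1.png
s2.png
scene0.png
scene2.png
top0.png
top2.png
w1040.png
```

View pics/w1040.png

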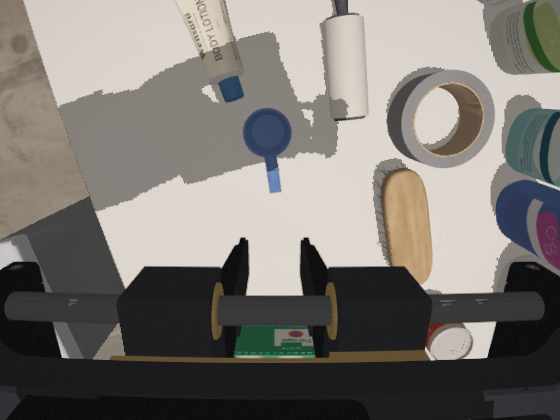

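The wrist view shows the scoop's cup at (267,131) and its grip end at (275,191), clear of the fingers; restrict the mask to that region.

```bash
sed -i 's/m=big(rng(h,(100,90,25),(128,255,255)))/m=rng(h,(100,90,25),(128,255,255)); m[:102]=0;m[205:]=0;m[:,:235]=0;m[:,305:]=0;m=big(m)/' w.py; python3 w.py
```

```text
2166 243 290 108 191
z pct [ 0.8  2.  17.2 35.5 38.6]
grip c [524.4 174. ] axis 1.4873 tip [522.9 155.5] S -18.576863596850092 75.18769112401108 grip T [-5.68796791  5.77642213]
cup (528.3348999023438, 223.19007873535156) 26.07622718811035 dir cup-tip 1.4904805029461694
```

```bash
python3 steer.py '[[5.3,-2.1,35,-0.1,0.5],[5.3,-2.1,75,-0.139,0.5],[5.3,-2.1,115,-0.139,0.5],[5.3,-2.1,150,-0.139,0.5],[5.3,-2.1,170,-0.139,0.5]]'
python3 steer.py '[[0,0,25,0,0.5],[0,0,45,0,0.5],[0,0,53.5,0,0.5],[0,0,53.5,0,0.5],[0,0,53.5,0,0.5]]'
python3 steer.py '[[0,0,0,0,0],[0,0,0,0,0],[0,0,0,0,0],[0,0,0,0,0],[0,0,0,0,0]]'
```

```text
t: 10.87
eef_pos: [523.5, 172.0, 67.6]
tcp_rot: [-3.138, 0.001, 1.488]
ft_force: [0.1, -0.2, 0.5]
opening: 0.499
grip_force: 0.0
t: 11.28
eef_pos: [525.1, 173.2, 17.8]
tcp_rot: [3.142, 0.0, 1.489]
ft_force: [0.4, 0.5, -0.8]
opening: 0.5
grip_force: 0.0
t: 11.7
eef_pos: [524.8, 174.0, 17.9]
tcp_rot: [3.141, -0.0, 1.49]
ft_force: [0.1, -0.3, 0.2]
opening: 0.21
grip_force: 0.0
```

```bash
python3 steer.py '[[0,0,0,0,0],[0,0,0,0,0],[0,0,-20,0,0],[0,0,-50,0,0],[0,0,-80,0,0]]'
python3 steer.py '[[0,0,-35,0,0],[0,0,-70,0,0],[0,0,-100,0,0],[0,0,-100,-0.1,0],[0,0,-100,-0.2,0]]'
python3 steer.py '[[0,0,0,-0.12,0],[0,0,0,-0.24,0],[0,0,0,-0.36,0],[0,0,0,-0.48,0],[0,0,0,-0.6,0]]' >/dev/null
python3 steer.py '[[0,0,0,-0.12,0],[0,0,0,-0.24,0],[0,0,0,-0.36,0],[0,0,0,-0.48,0],[0,0,0,-0.6,0]]' >/dev/null
python3 steer.py '[[0,0,0,-0.12,0],[0,0,0,-0.24,0],[0,0,0,-0.36,0],[0,0,0,-0.48,0],[0,0,0,-0.6,0]]' >/dev/null
python3 steer.py '[[0,0,0,-0.12,0],[0,0,0,-0.24,0],[0,0,0,-0.36,0],[0,0,0,-0.48,0],[0,0,0,-0.554,0]]'
python3 - <<'E'
from h import *
s=env.state(); print(s['joints'].round(3)); p,d=env.read_camera("wrist"); cv2.imwrite("pics/wg.png",p[:,:,::-1]); np.savez("wg.npz",p=p,d=d)
p,d=env.read_camera("scene"); np.savez("sg.npz",p=p,d=d); cv2.imwrite("pics/sg.png",p[:,:,::-1])
E
```

```text
t: 12.12
eef_pos: [524.0, 173.8, 97.7]
tcp_rot: [-3.139, 0.001, 1.49]
ft_force: [0.5, -0.1, -0.1]
opening: 0.148
grip_force: 30.0
t: 12.53
eef_pos: [525.2, 174.1, 199.5]
tcp_rot: [3.138, -0.0, 1.694]
ft_force: [-0.2, 0.6, -0.5]
opening: 0.146
grip_force: 30.0
t: 14.2
eef_pos: [524.5, 174.0, 197.3]
tcp_rot: [3.141, -0.0, -2.233]
ft_force: [0.9, -0.1, -0.8]
opening: 0.15
grip_force: 30.0
[ 0.201  0.408  1.759 -0.     0.976 -2.279]
```

View pics/wg.png

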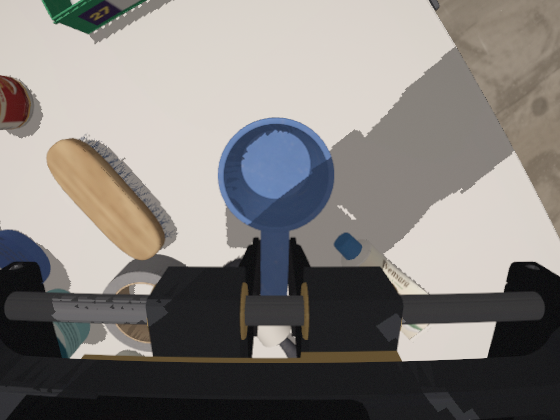

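The scoop is held level, cup at (276,173). This direction would take the last joint past its range at the box, so I'll use the mirrored diagonal; first measure the cup relative to the tool.

```bash
python3 - <<'E'
from h import *
c=cam("wrist"); f=np.load("wg.npz"); h=hsv(f['p']); m=rng(h,(100,90,25),(125,255,255)); m[:110]=0; m[232:]=0; m[:,:210]=0; m[:,340:]=0; m=big(m)
s=env.state(); R=Ro.from_euler('xyz',s['tcp_rot']).as_matrix()
D=cloud(c,f['d'],m); print(np.percentile(D[:,2],[2,50,90,98]).round(1))
cn=max(cv2.findContours(m.astype(np.uint8),0,1)[0],key=cv2.contourArea)[:,0]
Q=(onz(c,cn,s['eef_pos'][2]+20.5)-s['eef_pos'])@R
print("tool extents",Q.min(0).round(1),Q.max(0).round(1)); print("circle",cv2.minEnclosingCircle(Q[:,:2].astype(np.float32)))
D=D[D[:,2]>s['eef_pos'][2]+16]; D=(D-s['eef_pos'])@R; print("depth rim",cv2.minEnclosingCircle(D[:,:2].astype(np.float32)))
E
```

```text
[180.4 195.9 217.7 218.5]
tool extents [ 22.9 -24.5 -20.5] [ 75.3  28.1 -20.5]
circle ((48.88932418823242, 1.5957064628601074), 26.70023536682129)
depth rim ((48.27946472167969, 1.234212875366211), 27.36460304260254)
```

```bash
python3 steer.py '[[0,0,-30,0.12,0],[0,0,-45,0.24,0],[0,0,-45,0.36,0],[0,0,-45,0.48,0],[0,0,-45,0.6,0]]' >/dev/null
python3 steer.py '[[0,0,0,0.12,0],[0,0,0,0.24,0],[0,0,0,0.36,0],[0,0,0,0.48,0],[0,0,0,0.6,0]]' >/dev/null
python3 steer.py '[[0,0,0,0.12,0],[0,0,0,0.24,0],[0,0,0,0.36,0],[0,0,0,0.48,0],[0,0,0,0.6,0]]' >/dev/null
python3 steer.py '[[0,0,0,0.12,0],[0,0,0,0.24,0],[0,0,0,0.36,0],[0,0,0,0.48,0],[0,0,0,0.6,0]]' >/dev/null
python3 steer.py '[[0,0,0,0.12,0],[0,0,0,0.24,0],[0,0,0,0.36,0],[0,0,0,0.48,0],[0,0,0,0.6,0]]' >/dev/null
python3 steer.py '[[0,0,0,0.12,0],[0,0,0,0.24,0],[0,0,0,0.36,0],[0,0,0,0.48,0],[0,0,0,0.6,0]]' >/dev/null
python3 steer.py '[[0,0,0,0.12,0],[0,0,0,0.24,0],[0,0,0,0.36,0],[0,0,0,0.48,0],[0,0,0,0.6,0]]' >/dev/null
python3 steer.py '[[0,0,0,0.12,0],[0,0,0,0.24,0],[0,0,0,0.36,0],[0,0,0,0.48,0],[0,0,0,0.6,0]]'
cat > go.py <<'E'
from h import *
import sys
x,y,z,yaw=map(float,sys.argv[1:]); s=env.state(); R=Ro.from_euler('xyz',s['tcp_rot']).as_matrix()
dy=(yaw-s['tcp_rot'][2]+np.pi)%(2*np.pi)-np.pi
print("t",s['t'],"joints",s['joints'].round(3),"d",(R.T@(np.array([x,y,z])-s['eef_pos'])).round(1),"turn",round(-dy,3))
E
python3 go.py 461.8 -70.2 240 -1.341
```

```text
t: 17.63
eef_pos: [524.5, 174.0, 242.3]
tcp_rot: [3.141, 0.0, -0.765]
ft_force: [0.6, 0.1, -0.6]
opening: 0.145
grip_force: 30.0
t 17.6333 joints [ 0.201  0.36   1.702 -0.     1.08   2.537] d [124.  219.5   2.4] turn 0.576
```

```bash
python3 steer.py '[[18,31,0,0,0],[36,63,0,0,0],[54,95,0,0,0],[72,127,0,0,0],[90,159,0,0,0]]' >/dev/null
python3 steer.py '[[17,30,0,0,0],[34,60.5,0,0,0],[34,60.5,0,0.12,0],[34,60.5,0,0.24,0],[34,60.5,0,0.36,0]]' >/dev/null
python3 steer.py '[[0,0,0,0.12,0],[0,0,0,0.216,0],[0,0,0,0.216,0],[0,0,0,0.216,0]]'
python3 go.py 461.8 -70.2 46 -1.341
python3 - <<'E'
from h import *
p,d=env.read_camera("scene"); np.savez("s3.npz",p=p,d=d)
c=cam("wrist"); q,e=env.read_camera("wrist"); np.savez("w3.npz",p=q,d=e)
im=np.hstack([cv2.resize(p[60:260,230:470],(480,400)),cv2.resize(q,(320,240))[:,:].copy() if 0 else cv2.copyMakeBorder(cv2.resize(q,(320,240)),0,160,0,0,0)])
cv2.imwrite("pics/c3.png",im[:,:,::-1])
E
```

```text
t: 18.8
eef_pos: [464.2, -70.8, 242.4]
tcp_rot: [3.142, -0.0, -1.331]
ft_force: [-0.5, 0.8, -0.5]
opening: 0.149
grip_force: 30.0
t 18.8 joints [-0.292  0.237  1.887 -0.     1.017  2.61 ] d [ -1.1   2.2 196.4] turn 0.01
```

View pics/c3.png

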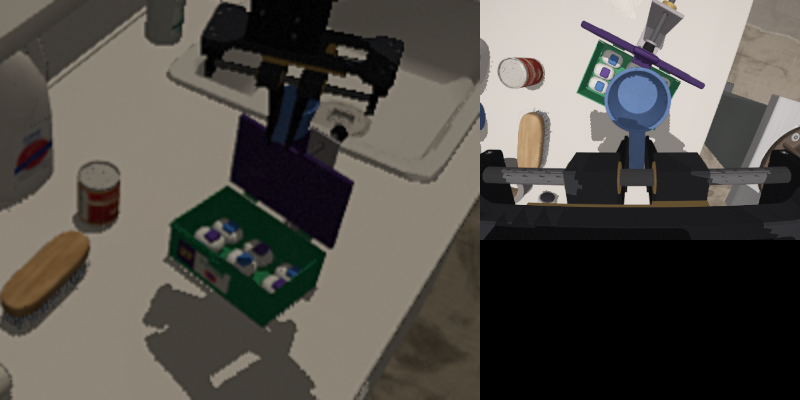

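The scoop hovers over the box, cup towards the lid, as planned. Correct and lower in stages.

```bash
python3 steer.py '[[-1.1,2.2,30,0.01,0],[-1.1,2.2,60,0.01,0],[-1.1,2.2,85,0.01,0],[-1.1,2.2,110,0.01,0],[-1.1,2.2,110,0.01,0]]'
python3 steer.py '[[0,0,20,0,0],[0,0,38,0,0],[0,0,48,0,0],[0,0,48,0,0],[0,0,48,0,0]]'
python3 go.py 461.8 -70.2 46 -1.341
python3 m.py | grep nothing; python3 - <<'E'
from h import *
X=np.array([-.217,-.976]); Y=np.array([.976,-.217]); O=np.array([487.6,-101.5])
c=cam("wrist"); p,d=env.read_camera("wrist"); h=hsv(p); cv2.imwrite("pics/w4.png",p[:,:,::-1])
for nm,lo,hi,z0,z1 in(("blue",(100,90,25),(125,255,255),105,120),("green",(60,80,15),(90,255,255),58,66),("purple",(125,80,15),(150,255,255),75,215)):
    P=cloud(c,d,rng(h,lo,hi)); q=np.c_[(P[:,:2]-O)@X,(P[:,:2]-O)@Y,P[:,2]]; q=q[(abs(q[:,0])<80)&(abs(q[:,1])<100)&(q[:,2]>z0)&(q[:,2]<z1)]
    if len(q): print(nm,len(q),np.percentile(q,[1,50,99],axis=0).round(1).tolist())
E
```

```text
t: 19.32
eef_pos: [460.1, -69.8, 129.1]
tcp_rot: [3.136, 0.003, -1.341]
ft_force: [0.2, 0.6, -0.4]
opening: 0.15
grip_force: 30.0
t: 19.73
eef_pos: [462.2, -70.4, 85.2]
tcp_rot: [-3.141, -0.0, -1.341]
ft_force: [0.4, -1.1, -0.2]
opening: 0.152
grip_force: 30.0
t 19.7333 joints [-0.292  0.469  2.07  -0.     0.603  2.62 ] d [-0.3  0.4 39.2] turn -0.0
blue 1588 [[-21.5, -38.2, 105.0], [14.9, -11.6, 105.7], [41.6, 13.7, 108.0]]
green 2807 [[-51.4, -82.7, 58.1], [7.4, 40.5, 61.5], [55.6, 81.1, 65.8]]
purple 20702 [[44.1, -78.3, 92.4], [54.0, -8.4, 173.6], [60.7, 60.6, 201.6]]
```

View pics/w4.png

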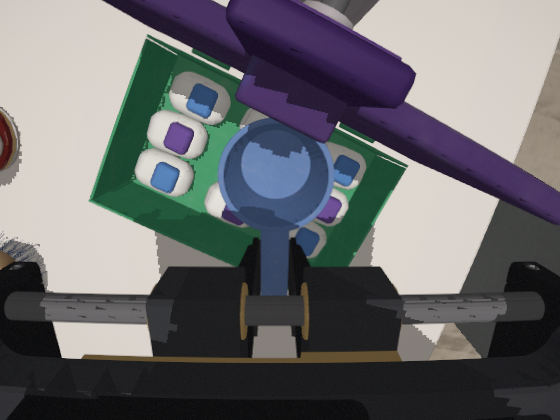

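The wrist view shows the box rim all around and the cup centred clear of it, with the lid behind. Lower it.

```bash
cat > f.py <<'E'
import numpy as np; from cell import env
s=env.state(); f=s['ft_force']; print(s['t'],s['eef_pos'].round(1),f.round(1)); raise SystemExit(int(np.linalg.norm(f)>4))
E
python3 steer.py '[[0,0,8,0,0],[0,0,16,0,0],[0,0,22,0,0],[0,0,22,0,0]]' >/dev/null; python3 f.py &&
python3 steer.py '[[0,0,5,0,0],[0,0,10,0,0],[0,0,14,0,0],[0,0,14,0,0]]' >/dev/null; python3 f.py &&
python3 steer.py '[[0,0,1.5,0,0],[0,0,3,0,0],[0,0,3,0,0],[0,0,3,0,0]]' >/dev/null; python3 f.py
```

```text
20.1167 [461.4 -70.1  61.3] [-0.6  0.8 -1.4]
20.45 [461.5 -70.2  47.6] [-0.1  0.1 -0.5]
20.7833 [462.  -70.3  45.5] [ 0.3 -1.3  1.2]
```

```bash
python3 steer.py '[[0,0,0.7,0,0],[0,0,0.7,0,0],[0,0,0.7,0,0]]' >/dev/null; python3 f.py
python3 steer.py '[[0,0,0,0,0]]' >/dev/null; python3 f.py
```

```text
21.0333 [462.  -70.2  45.1] [-0.7  2.9  6.5]
21.1167 [461.9 -70.2  45.1] [-2.2  1.9  5.5]
```

Touchdown on the pods. Release with a small opening and rise straight up.

```bash
python3 steer.py '[[0,0,0,0,0.27],[0,0,0,0,0.27],[0,0,0,0,0.27],[0,0,0,0,0.27]]'
python3 steer.py '[[0,0,-5,0,0.27],[0,0,-20,0,0.27],[0,0,-55,0,0.27],[0,0,-95,0,0.27],[0,0,-135,0,0.27]]'
python3 steer.py '[[0,0,-35,0,0.27],[0,0,-70,0,0.27],[0,0,-70,0,0.27]]'
python3 steer.py '[[-40,0,0,0,0.27],[-80,0,0,0,0.27],[-120,0,0,0,0.27],[-160,0,0,0,0.27],[-200,0,0,0,0.27]]'
python3 steer.py '[[0,0,0,0,0.27],[0,0,0,0,0.27],[0,0,0,0,0.27]]' >/dev/null
python3 - <<'E'
from h import *
X=np.array([-.217,-.976]); Y=np.array([.976,-.217]); O=np.array([487.6,-101.5]); I=[]
for n in("scene","top"):
    c=cam(n); p,d=env.read_camera(n); I.append(p)
    P=cloud(c,d,rng(hsv(p),(125,80,15),(150,255,255))); q=np.c_[(P[:,:2]-O)@X,(P[:,:2]-O)@Y,P[:,2]]; q=q[(q[:,0]>30)&(q[:,0]<90)&(q[:,2]>75)&(q[:,2]<170)&(abs(q[:,1])<70)]
    if len(q)>50: print(n,"lid",len(q),np.polyfit(q[:,2]-63,q[:,0],1).round(3))
    P=cloud(c,d,rng(hsv(p),(100,90,25),(125,255,255))); q=np.c_[(P[:,:2]-O)@X,(P[:,:2]-O)@Y,P[:,2]]; q=q[(abs(q[:,0])<60)&(abs(q[:,1])<85)&(q[:,2]>50)]
    if len(q)>10: print(n,"scoop",len(q),np.percentile(q,[1,50,99],axis=0).round(1).tolist())
w,_=env.read_camera("wrist")
im=np.hstack([cv2.resize(I[0][60:260,230:470],(480,400)),cv2.copyMakeBorder(cv2.resize(w,(320,240)),0,160,0,0,0)])
im[240:400,480:680]=cv2.resize(I[1][210:314,300:430],(200,160)); cv2.imwrite("pics/c5.png",im[:,:,::-1])
E
```

```text
t: 21.45
eef_pos: [461.8, -70.3, 44.7]
tcp_rot: [3.142, -0.0, -1.342]
ft_force: [-0.5, -0.2, -0.5]
opening: 0.263
grip_force: 0.0
t: 21.87
eef_pos: [461.2, -70.1, 181.4]
tcp_rot: [3.14, 0.001, -1.342]
ft_force: [1.5, -1.6, 0.1]
opening: 0.272
grip_force: 0.0
t: 22.12
eef_pos: [463.6, -70.8, 256.0]
tcp_rot: [-3.133, -0.005, -1.342]
ft_force: [0.5, -0.3, 0.8]
opening: 0.272
grip_force: 0.0
t: 22.53
eef_pos: [413.8, 19.2, 243.9]
tcp_rot: [-3.117, 0.049, -1.299]
ft_force: [0.4, -0.1, 0.0]
opening: 0.268
grip_force: 0.0
scene lid 1059 [-2.4000e-02  5.6764e+01]
scene scoop 274 [[-40.6, -41.9, 50.6], [11.8, -18.5, 62.3], [46.5, 13.2, 67.7]]
top lid 631 [-1.7000e-02  5.5458e+01]
top scoop 280 [[-41.7, -48.3, 51.5], [18.6, -21.2, 63.1], [55.3, 65.5, 178.4]]
```

View pics/c5.png

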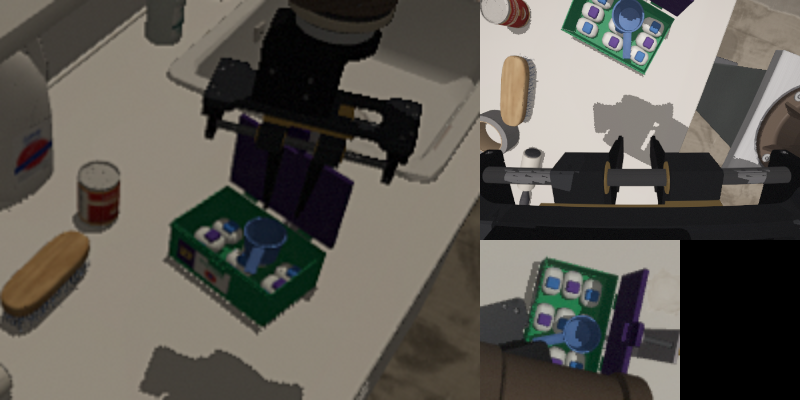

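The scoop stands upright inside the box and the lid hasn't moved (same fitted angle as right after the push). The robot is clear, so I'm handing in.

```bash
python3 -c "
from cell import env
print(env.job_done())"
```

```text
the job is handed in; nothing more can be done
None
```

The lid is open against the rubber buffer, pushed to an estimated 9 N (limit 25 N). The blue scoop stands upright on the pods, I moved nothing else on the worktop, and I handed the job in after about 23 s; no verdict came back.

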